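Dress the display board by height

TASK

Set the four goods from the front of the table upright on the four round dark marks of the wooden display board, one on each mark and centred, in order of height: the tallest on the mark next to the price card, then each next lower one, down to the lowest at the glass candle. The goods are the lotion bottle, the rubber stamp, the long match box and the round balm tin; the match box lies flat with its long side straight across the board (square to the row). Leave the soap bar that lies among them where it is, and let go of everything at the end.

Things in the scene. Friction and masses are not known exactly. Their poses are not given: they have to be found in the camera images.
- lotion_bottle_centre (a point): White pump bottle, loose, upright, 167 mm tall, 0.13 kg: body 43 mm across up to 127 mm, thin neck, then a round pump collar 18 mm across on the axis, 155 to 167 mm above the foot, to pinch from above (along y: a nozzle juts out 30 mm along -x); the pump does not move. Pinched there it swings if carried fast or turned quickly. Point: on the axis, 83.5 mm above the foot. z up.
- stamp_centre (a point): Rubber stamp, loose, standing on its face, 66 mm tall, 0.045 kg: block 30 (x) x 42 (y) mm, 16 mm high, and on its middle a round turned wooden handle, about 25 mm across, from 16 to 66 mm above its foot. The point is on the handle's axis, 33 mm above its foot. z up.
- matches_centre (a point): Dark box of long matches with a pale top, loose, lying flat, 120 (x) x 50 (y) x 40 (z) mm, 0.05 kg. The point is its centre, 20 mm above its underside. It is gripped across its 50 mm.
- tin_centre (a point): Round flat balm tin, loose, 54 mm across, 21 mm tall, 0.048 kg. The point is on its axis, 10.5 mm above its underside. z up.
- mark_a (a point): Centre of one of four round dark wood inlays (64 mm, level with the wood), 95 mm apart in one row a, b, c, d, on top of the fixed light wood display board (130 x 540 mm, top 12 mm above the table). x: across the board, away from the robot; y: along the row from a to d, to the robot's left; z up. a is the end mark on the robot's right.
- mark_b (a point): Centre of one of four round dark wood inlays (64 mm, level with the wood), 95 mm apart in one row a, b, c, d, on top of the fixed light wood display board (130 x 540 mm, top 12 mm above the table). x: across the board, away from the robot; y: along the row from a to d, to the robot's left; z up.
- mark_c (a point): Centre of one of four round dark wood inlays (64 mm, level with the wood), 95 mm apart in one row a, b, c, d, on top of the fixed light wood display board (130 x 540 mm, top 12 mm above the table). x: across the board, away from the robot; y: along the row from a to d, to the robot's left; z up.
- mark_d (a point): Centre of one of four round dark wood inlays (64 mm, level with the wood), 95 mm apart in one row a, b, c, d, on top of the fixed light wood display board (130 x 540 mm, top 12 mm above the table). x: across the board, away from the robot; y: along the row from a to d, to the robot's left; z up. d is the end mark on the robot's left.
- price_card: Blank brown price card, 75 mm wide, 61 mm tall, in a wooden block (20 x 60 x 14 mm), fixed on one end of the board, 82 mm beyond the end mark (a or d, it varies). A glass jar candle (76 mm across, 90 mm tall, fixed) stands likewise beyond the other end mark. Origin: centre of the block's underside, on the board's top.
- soap_centre (a point): Green soap bar in a paper band, loose, 53 (x) x 78 (y) x 25 (z) mm, lying flat among the goods; not to be moved. The point is its centre, 12 mm above the table.
There are look-alikes about, which are no part of the job. What is shaped like the part that bears stamp_centre but blue or yellow is not meant.

How it is judged:
By the outcome, as a careful person would: the job done as asked, in the order asked, and still so for the second after the job is handed in, with the robot touching nothing.
It also fails if it takes over 120 s, if anything falls off the work surface, if the arm or the gripper's body presses on something with over 40 N, if the wrist force passes 120 N, or if a joint passes its speed limit or range.

ROBOT

A 6-joint arm with a two-finger parallel gripper is mounted at the origin on a cart in front of the work surface, level with it; the furniture and walls round the work are solid. World frame = base frame: x ahead of the robot, y to its left, z up, the work surface at z = 0. Lengths are in m, angles in rad, forces in N, time in s.
With the tool pointing down it reaches from about 0.4 to 0.925 m from the base axis. Payload 3.4 kg.
Tool frame: the origin (TCP) lies on the centre line of the jaws, within the pads' length; the fingertips stand 11 mm ahead of it and the grasp point (between the pads) lies 8 mm behind it; z points along the fingers, y is the line along which they close (so a half turn about z gives the same grasp; the last joint's range is limited). The gripper opens to 85 mm and grips with 20 to 120 N. Pads are 22 mm wide; open, the fingers measure 114 mm over their backs; the gripper's body (76 mm by 85 mm) begins 54 mm behind the grasp point. The pads swing forward as they close: fully open they stand 13 mm farther back than shut.
Start: joints at [-1.23, 0.307, 1.506, -0, 1.328, -0.073], TCP at [0.231, -0.526, 0.242] pointing down, gripper open.
Joint ranges: [-3.12, 3.12], [-1.05, 2.28], [0.14, 2.33], [-1.42, 4.57], [0.1, 2.73], [-2.68, 2.68]. Speed limits (rad/s): [2.57, 2.57, 3.14, 3.14, 3.14, 3.14].

INTERFACE

Orientations are given as a unit quaternion [x, y, z, w].
In Python, from station import env gives the robot as it stands. The module is installed in compiled form; this text tells all that it offers.
- The arm moves only by the tool send_rows, never from a script. Its argument "steps" is a list of rows, each a list of 3 entries, a list of its own where there are three numbers: the turn, a rotation vector about the tool's x, y, z in units of 30 degrees (1.0 is 30 degrees), then the shift along the tool's x, y, z in units of 0.25 m (1.0 is 0.25 m), then the opening, from 0 (shut) to 1 (fully open). A call has 1 to 12 rows; each row shifts and turns the commanded pose from where the row before left it, along the tool's axes as they then stand; what a row does not reach is not made up. A row lasts 1/12 s, in which the tool goes at most 41.7 mm and 7.16 degrees, less where a joint would pass 70% of its speed; a pose out of reach is approached as far as the arm can. A call with a number of a shift or a turn outside -1 to 1 is refused whole. A call with a gripper value outside its range is refused whole. The fingers move at their own pace and stop on an object; "squeeze" is the grip in N (left out, the last holds). Time passes only in rows, so rows that do not move let the fingers close. It gives the time, the measured TCP pose, the force, the opening and the grip force at its end, in the units of the state.
- env.observe(): the state, without advancing time (a new reading comes with each control period).
- env.grab_frame(name): name is "side" or "top" or "wrist"; returns (picture, depth): 420x560x3 uint8, red, green, blue; 420x560 float32, m along the optical axis (not along the pixel's ray), 0 where there is no reading.
- env.camera_params(name): a dict with "fov_y" (degrees; the focal length in pixels is half the picture's height over the tangent of half this angle, whatever the lens; pixels are square), "cx", "cy" (the principal point, pixels), "R" (3x3) and "t" (3): a world point X has camera coordinates R X + t. Camera axes: x right, y down, z forward; pixel columns grow to the right and rows downward; lengths in m; the calibration is good to about 2 mm. The wrist camera is an equidistant fisheye: a pixel r from the principal point sees the ray r / f radians off the axis. A picture is of the moment at which its call begins: read the wrist's pose just before it. camera_params takes no time and is no camera call; for the wrist camera it gives the pose at the moment of the call.
- env.finish_job(): hands the job in; it is judged then, once.
The state is a dict: "time": time; "joints": joint angles; "joint_velocities": joint speeds; "tau": joint torques, N m; "tool_pos": TCP position; "eef_rot": TCP orientation; "force": force on the tool from outside, world axes, zero at the start; "torque": the same for the moment, N m; "grip_width": opening from 0.0 (shut) to 1.0 (fully open); "gripper_force": force on a finger pad.
Only numpy, scipy, OpenCV 4.12 (cv2) and the standard library are available. Lean on these libraries where they do the work, as an engineer would, in place of code of your own. Each camera call takes 0.05 s, during which the arm holds its last target. There are 200 camera calls.

## Working session

There is one attempt and no reset: what is moved stays moved. The work goes in short steps, Python scripts to look and compute and a tool call to move; the robot and the scene stay as the last step left them, time stands still between calls to the robot, and variables do not carry over. Pictures are saved under pics/ and viewed, at most 18 in all, crops included, and the job is handed in when it is done.

Besides the shell and the picture viewer there is one more tool, called after "Request:" by a JSON object that holds its "op" and its "data", one argument or row to a line. send_rows: Moves the arm, as the interface text tells. Shifts and turns lie within -1 to 1; 1 stands for 0.25 m of shift or 30 degrees of turn. Its arguments: {"type":"object","properties":{"steps":{"type":"array"},"squeeze":{"type":"number"}},"required":["steps"]}

```bash
mkdir -p pics; cat > h.py <<'E'
from station import env
import numpy as np, cv2
def grab(n):
    p=env.camera_params(n); im,d=env.grab_frame(n); return im,d,p
def world(n,d,p):
    H,W=d.shape; f=H/2/np.tan(np.radians(p["fov_y"])/2)
    u,v=np.meshgrid(np.arange(W),np.arange(H)); x=(u-p["cx"])/f; y=(v-p["cy"])/f
    if n=="wrist":
        r=np.hypot(x,y); s=np.where(r>1e-9,np.tan(r)/np.maximum(r,1e-9),1); x=x*s;y=y*s
    C=np.stack([x*d,y*d,d],-1)
    return (C-np.array(p["t"]))@np.array(p["R"])
E
python3 - <<'E'
from h import *
for n in("top","side"):
    im,d,p=grab(n); cv2.imwrite(f"pics/{n}0.png",im[...,::-1]); w=world(n,d,p)
    np.savez(f"{n}0.npz",im=im,w=w,d=d)
    print(n,-np.array(p["R"]).T@p["t"],p["fov_y"])
print(env.observe())
E
```

```text
top [ 0.33228613 -0.03144375  1.04149775] 55.55485133855934
side [ 0.50280408 -1.00607826  0.5181808 ] 54.14335515388152
{'time': 0.1, 'joints': array([-1.23050096e+00,  3.07498158e-01,  1.50755394e+00, -9.64532522e-06,
        1.32842145e+00, -7.35127217e-02]), 'joint_velocities': array([-1.56443805e-03, -4.01309846e-04, -1.40503203e-03, -4.16216310e-05,
       -2.62417801e-05, -1.09888300e-03]), 'tau': array([-4.11311394e-04, -4.58531141e+01, -2.52606261e+01, -1.47907126e-04,
        5.56724437e-03, -3.02417197e-05]), 'tool_pos': array([ 0.23096714, -0.525896  ,  0.24146895]), 'eef_rot': array([ 9.78670938e-01,  2.05432010e-01, -1.29714451e-04, -9.31467431e-04]), 'force': array([ 0.17062035, -0.31333465, -0.05119185]), 'torque': array([ 0.03150941, -0.00343532,  0.06479342]), 'gripper_force': 0.0, 'grip_width': 1.0010206786243017}
```

View pics/top0.png

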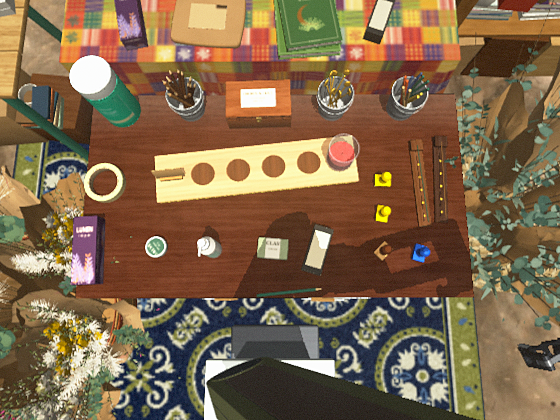

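View pics/side0.png

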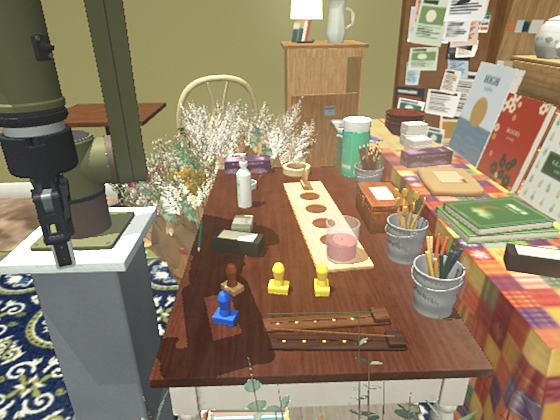

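Top view, with image right = −y: the price card is at (170,172), the d end, and the candle at (343,152), the a end. So bottle→d, stamp→c, matches→b, tin→a. Stamp candidates are the natural wood one at (382,250), blue at (422,253), and yellow at (383,180) and (383,213). I choose the wood one. The bottle is at (208,245), tin (155,246), matches (318,250) and soap (272,247).

```bash
cat > m.py <<'E'
from h import *
def comps(w,d,lo,hi=0.3,roi=(0.2,0.62,-0.45,0.45),amin=25):
    z=w[...,2]; m=((d>0)&(z>lo)&(z<hi)&(w[...,0]>roi[0])&(w[...,0]<roi[1])&(w[...,1]>roi[2])&(w[...,1]<roi[3])).astype(np.uint8)
    n,l,s,c=cv2.connectedComponentsWithStats(m)
    out=[]
    for i in range(1,n):
        if s[i,4]<amin: continue
        q=w[l==i]; zt=np.percentile(q[:,2],95); t=q[q[:,2]>zt-0.006]
        r=cv2.minAreaRect((t[:,:2]*1000).astype(np.float32))
        print(c[i].round(),s[i,4],"zt",zt.round(4),"topmean",t[:,:2].mean(0).round(4),"rect",np.round(r[0],1),np.round(r[1],1),round(r[2],1))
E
python3 - <<'E'
from m import *
z=np.load("top0.npz");w=z["w"];d=z["d"];im=z["im"]
comps(w,d,0.008)
x=[w[v,u] for u,v in((130,270),(250,215),(300,215),(350,215))];print(np.round(x,4))
# marks: dark on board
b=(abs(w[...,2]-0.012)<0.006)
g=cv2.cvtColor(im,cv2.COLOR_RGB2GRAY)
for c in((203,174),(238,170),(274,166),(308,162)):
    u0,v0=c; sub=np.zeros_like(g); sub[v0-15:v0+16,u0-16:u0+17]=1
    m=(sub>0)&(g<130); n,l=cv2.connectedComponents(m.astype(np.uint8)); m=l==l[v0,u0]
    print("mark",c,m.sum(),w[m].mean(0).round(4))
crop=im[215:285,130:450]; cv2.imwrite("pics/crop1.png",cv2.resize(crop[...,::-1],None,fx=2.5,fy=2.5,interpolation=cv2.INTER_CUBIC))
E
```

```text
[233. 184.] 3526 zt 0.0305 topmean [0.615  0.2689] rect [613.  264.4] [13.8 74.2] 0.5
[382. 179.] 215 zt 0.0673 topmean [ 0.6047 -0.2959] rect [ 605.  -295.2] [18.  17.9] 38.0
[422. 200.] 443 zt 0.0289 topmean [ 0.5553 -0.4004] rect [ 555.7 -400.6] [128.2   4.4] 1.8
[114. 190.] 290 zt 0.0298 topmean [0.5777 0.4136] rect [579.8 413.8] [35.5 85.9] 53.2
[437. 200.] 209 zt 0.0122 topmean [ 0.5519 -0.4413] rect [ 557.3 -442.2] [ 19.2 124.8] 87.8
[382. 212.] 216 zt 0.0674 topmean [ 0.516  -0.2892] rect [ 516.5 -290.6] [19.  17.4] 52.7
[ 96. 251.] 993 zt 0.0549 topmean [0.4138 0.4408] rect [422.2 441.8] [169.6  21. ] 1.9
[317. 249.] 981 zt 0.0451 topmean [ 0.4205 -0.1183] rect [ 421.3 -118.7] [ 49.8 120. ] 72.7
[156. 246.] 366 zt 0.0261 topmean [0.4306 0.2944] rect [430.6 294.4] [51.3 52.8] 0.8
[208. 247.] 399 zt 0.1685 topmean [0.4196 0.149 ] rect [415.7 147.3] [36.7 15.8] 5.0
[272. 248.] 631 zt 0.0289 topmean [ 0.4255 -0.0054] rect [425.7  -5.2] [77.6 52.6] 84.8
[383. 250.] 214 zt 0.0673 topmean [ 0.4189 -0.2879] rect [ 419.3 -288.5] [17.6 17.3] 57.7
[420. 252.] 244 zt 0.0671 topmean [ 0.4133 -0.38  ] rect [ 413.8 -379.7] [16.9 18.2] 57.1
[299. 290.] 81 zt 0.0122 topmean [ 0.3186 -0.0725] rect [319.  -74.5] [ 7.4 93.6] 5.8
[269. 293.] 55 zt 0.0127 topmean [0.3113 0.0027] rect [311.5   4.1] [ 7.6 58.4] 5.4
[[ 3.708e-01  3.635e-01 -1.200e-03]
 [ 5.141e-01  5.390e-02  7.000e-04]
 [ 5.138e-01 -7.860e-02 -3.000e-04]
 [ 5.125e-01 -2.102e-01  4.500e-03]]
mark (203, 174) 383 [0.6225 0.1795 0.0228]
mark (238, 170) 377 [0.6341 0.0866 0.0173]
mark (274, 166) 234828 [ 0.5577 -0.0379 -0.1741]
mark (308, 162) 234827 [ 0.5576 -0.0378 -0.1741]
```

View pics/crop1.png

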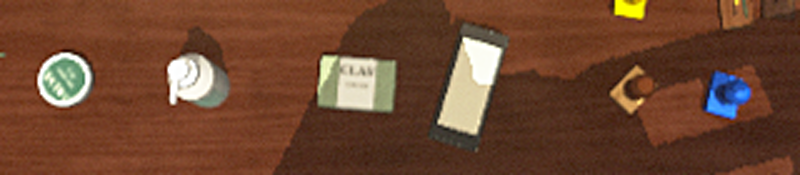

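The crop confirms the choices: the wood stamp at about (632,88) in the crop next to the blue one, the tin at (64,80), the bottle at (195,80) with its nozzle toward −x, and the matches at (470,87). Next I refine positions by intersecting pixel rays with the known heights.

```bash
cat >> h.py <<'E'
def ray(n,p,uv,z,H=420):
    f=H/2/np.tan(np.radians(p["fov_y"])/2); uv=np.atleast_2d(uv).astype(float)
    x=(uv[:,0]-p["cx"])/f; y=(uv[:,1]-p["cy"])/f
    if n=="wrist":
        r=np.hypot(x,y); s=np.tan(r)/np.maximum(r,1e-9); x=x*s;y=y*s
    R=np.array(p["R"]);t=np.array(p["t"]); o=-R.T@t; D=np.stack([x,y,1+0*x],-1)@R
    return o+D*((z-o[2])/D[:,2])[:,None]
def tool():
    from scipy.spatial.transform import Rotation as Ro
    s=env.observe(); return np.array(s["tool_pos"]),Ro.from_quat(s["eef_rot"]),s
def go(T,theta=None,tilt=0):
    """print shift units in tool axes (after the yaw turn) & turn"""
    from scipy.spatial.transform import Rotation as Ro
    p,R,s=tool()
    if theta is not None:
        a=np.radians(theta); G=Ro.from_matrix(np.array([[np.cos(a),np.sin(a),0],[np.sin(a),-np.cos(a),0],[0,0,-1]]).T)*Ro.from_euler("y",tilt,degrees=True)
        rv=np.degrees((R.inv()*G).as_rotvec())/30; R2=G
    else: rv=np.zeros(3);R2=R
    print("turn units",rv.round(3),"shift in turned tool axes",(R2.inv().apply(np.array(T)-p)/0.25).round(4),"now",p.round(4),"grip",round(s["grip_width"],3),round(s["gripper_force"],1),"t",round(s["time"],2))
E
python3 - <<'E'
from h import *
z=np.load("top0.npz");w=z["w"];d=z["d"];im=z["im"];p=env.camera_params("top")
hsv=cv2.cvtColor(im,cv2.COLOR_RGB2HSV); g=cv2.cvtColor(im,cv2.COLOR_RGB2GRAY)
P=[]
for (u0,v0) in((308,162),(274,166),(238,170),(203,174)):
    s=g[v0-18:v0+19,u0-18:u0+19]; t,m=cv2.threshold(s,0,255,cv2.THRESH_BINARY_INV+cv2.THRESH_OTSU)
    Y,X=np.mgrid[-18:19,-18:19]; m[np.hypot(X,Y)>15]=0
    n,l,st,c=cv2.connectedComponentsWithStats(m); i=1+np.argmax(st[1:,4])
    q=ray("top",p,c[i]+[u0-18,v0-18],0.012)[0]; P.append(q); print(u0,st[i],q.round(4))
P=np.array(P); v=P[3]-P[0]; print("len",np.linalg.norm(v),np.linalg.norm(np.diff(P,axis=0),axis=1).round(4),"board x yaw",np.degrees(np.arctan2(v[1],v[0]))-90)
zz=w[...,2]
for nm,(u0,v0,r),h,zl in(("tin",(155,246,16),.021,.015),("matches",(318,250,32),.04,.03),("stamp",(388,249,8),.063,.055),("soap",(272,247,25),.025,.018),("bottle",(206,243,12),.165,.15)):
    m=np.zeros_like(g); cv2.circle(m,(u0,v0),r,1,-1); m=(m>0)&(zz>zl)&(d>0)
    V,U=np.nonzero(m); q=ray("top",p,np.c_[U,V],h); R=cv2.minAreaRect((q[:,:2]*1000).astype(np.float32))
    print(nm,m.sum(),q.mean(0).round(4),np.round(R[0],1),np.round(R[1],1),round(R[2],1))
E
```

```text
308 [  7   7  24  23 413] [ 0.6562 -0.1021  0.012 ]
274 [  6   7  23  23 407] [ 0.6459 -0.0076  0.012 ]
238 [  6   7  24  23 414] [0.6358 0.0871 0.012 ]
203 [  6   7  24  22 416] [0.6256 0.1819 0.012 ]
len 0.28563400483280366 [0.095  0.0953 0.0953] board x yaw 6.144417919126752
tin 356 [0.4306 0.2943 0.021 ] [430.8 293.9] [54.3 51.3] 89.8
matches 961 [ 0.4205 -0.1185  0.04  ] [ 421.2 -118.7] [ 50.2 120.4] 72.5
stamp 73 [ 0.4192 -0.2865  0.063 ] [ 418.9 -286.3] [22. 22.] 86.8
soap 622 [ 0.4254 -0.0053  0.025 ] [425.7  -5.1] [76.5 53.4] 89.7
bottle 73 [0.4213 0.149  0.165 ] [418.7 150.9] [18.1 30.4] 65.0
```

Request:
{"op": "send_rows", "data": {
  "steps": [
    [[0,0,-0.22],[0,0,0],1],
    [[0,0,-0.22],[0,0,0],1],
    [[0,0,-0.22],[0,0,0],1],
    [[0,0,-0.22],[0,0,0],1],
    [[0,0,-0.22],[0,0,0],1],
    [[0,0,-0.22],[0,0,0],1],
    [[0,0,-0.22],[0,0,0],1],
    [[0,0,-0.22],[0,0,0],1],
    [[0,0,-0.22],[0,0,0],1],
    [[0,0,-0.22],[0,0,0],1],
    [[0,0,-0.21],[0,0,0],1],
    [[0,0,0],[0,0,0],1]
  ],
  "squeeze": 30
}}

```text
time: 1.1
tool_pos: [0.231, -0.5261, 0.2418]
eef_rot: [0.668, 0.744, 0.0, -0.001]
force: [0.7, -0.0, 0.2]
grip_width: 1.001
gripper_force: 0.0
```

```bash
python3 -c "
from h import *
go([.47,-.3,.24],96.1,0);go([.43,.294,.12],96.1,0)"
```

```text
turn units [-0.001 -0.002  0.002] shift in turned tool axes [0.7978 1.0465 0.0071] now [ 0.231  -0.5261  0.2418] grip 1.001 0.0 t 1.1
turn units [-0.001 -0.002  0.002] shift in turned tool axes [3.1773 1.1399 0.4871] now [ 0.231  -0.5261  0.2418] grip 1.001 0.0 t 1.1
```

Request:
{"op": "send_rows", "data": {
  "steps": [
    [[0,0,0],[0.1,0.13,0],1],
    [[0,0,0],[0.1,0.13,0],1],
    [[0,0,0],[0.1,0.13,0],1],
    [[0,0,0],[0.1,0.13,0],1],
    [[0,0,0],[0.1,0.13,0],1],
    [[0,0,0],[0.1,0.13,0],1],
    [[0,0,0],[0.1,0.13,0],1],
    [[0,0,0],[0.1,0.13,0],1],
    [[0,0,0],[0.16,0.01,0],1],
    [[0,0,0],[0.16,0.01,0],1],
    [[0,0,0],[0.16,0.01,0],1],
    [[0,0,0],[0.16,0.01,0],1]
  ]
}}

```text
time: 2.1
tool_pos: [0.4616, -0.1382, 0.2419]
eef_rot: [0.67, 0.742, -0.0, -0.0]
force: [1.1, 1.3, 0.0]
grip_width: 1.006
gripper_force: 0.0
```

Request:
{"op": "send_rows", "data": {
  "steps": [
    [[0,0,0],[0.16,0.01,0],1],
    [[0,0,0],[0.16,0.01,0],1],
    [[0,0,0],[0.16,0.01,0],1],
    [[0,0,0],[0.16,0.01,0],1],
    [[0,0,0],[0.16,0,0],1],
    [[0,0,0],[0.16,0,0],1],
    [[0,0,0],[0.16,0,0],1],
    [[0,0,0],[0.16,0,0],1],
    [[0,0,0],[0.16,0,0],1],
    [[0,0,0],[0.16,0,0.08],1],
    [[0,-0.22,0],[0,0,0.12],1],
    [[0,-0.22,0],[0,0,0.12],1]
  ]
}}

```text
time: 3.1
tool_pos: [0.4321, 0.2546, 0.1648]
eef_rot: [0.666, 0.737, -0.075, 0.088]
force: [0.0, -0.9, -1.2]
grip_width: 1.002
gripper_force: 0.0
```

```bash
python3 -c "
from h import *
im,d,p=grab('wrist'); cv2.imwrite('pics/w1.png',im[...,::-1])
go([.4306,.2943,.1],96.1,-15);go([.4306,.2943,.014],96.1,-15)"
```

```text
turn units [-0.013 -0.038  0.   ] shift in turned tool axes [0.2104 0.0264 0.1766] now [0.4282 0.2544 0.1563] grip 0.999 0.0 t 3.15
turn units [-0.013 -0.038  0.   ] shift in turned tool axes [0.2995 0.0264 0.5089] now [0.4282 0.2544 0.1563] grip 0.999 0.0 t 3.15
```

View pics/w1.png

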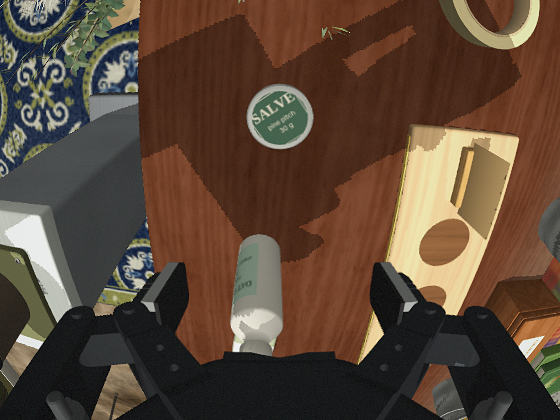

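The wrist view shows the tin at (280,117), ahead on the +x_tool side, and the bottle at (258,290), clear.

Request:
{"op": "send_rows", "data": {
  "steps": [
    [[-0.01,-0.04,0],[0.05,0,0.02],1],
    [[0,0,0],[0.05,0.01,0.05],1],
    [[0,0,0],[0.05,0.01,0.05],1],
    [[0,0,0],[0.05,0.01,0.05],1],
    [[0,0,0],[0,0,0],1],
    [[0,0,0],[0,0,0],1],
    [[0,0,0],[0,0,0],1]
  ]
}}

```text
time: 3.73
tool_pos: [0.4345, 0.2906, 0.1112]
eef_rot: [0.664, 0.737, -0.082, 0.095]
force: [1.1, 0.1, 0.4]
grip_width: 0.999
gripper_force: 0.0
```

```bash
python3 -c "
from h import *
im,d,p=grab('wrist')
hsv=cv2.cvtColor(im,cv2.COLOR_RGB2HSV)
m=cv2.inRange(hsv,(60,60,30),(95,255,255)); n,l,s,c=cv2.connectedComponentsWithStats(m)
for i in range(1,n):
  if s[i,4]>300: print(c[i].round(),s[i,4],ray('wrist',p,c[i],.021).round(4))
go([.4306,.2943,.014],96.1,-15)"
```

```text
[273. 185.] 1943 [[0.4302 0.2922 0.021 ]]
turn units [ 0.01  -0.021 -0.006] shift in turned tool axes [ 0.1167 -0.0148  0.3727] now [0.4347 0.2906 0.1116] grip 1.003 0.0 t 3.78
```

Request:
{"op": "send_rows", "data": {
  "steps": [
    [[0,-0.02,0],[0.03,-0.005,0.06],1],
    [[0,0,0],[0.03,-0.005,0.06],1],
    [[0,0,0],[0.03,-0.005,0.06],1],
    [[0,0,0],[0.024,0,0.06],1],
    [[0,0,0],[0,0,0.06],1],
    [[0,0,0],[0,0,0.05],1],
    [[0,0,0],[0,0,0.023],1],
    [[0,0,0],[0,0,0],1],
    [[0,0,0],[0,0,0],1],
    [[0,0,0],[0,0,0],1]
  ]
}}

```text
time: 4.62
tool_pos: [0.4316, 0.2947, 0.0142]
eef_rot: [0.663, 0.737, -0.084, 0.099]
force: [0.4, -0.3, -0.5]
grip_width: 0.995
gripper_force: 0.0
```

```bash
python3 -c "
from h import *
go([.4306,.2935,.014],96.1,-15)"
```

```text
turn units [ 0.012 -0.002 -0.005] shift in turned tool axes [-0.0041 -0.0044  0.0019] now [0.4316 0.2947 0.0142] grip 0.995 0.0 t 4.62
```

Request:
{"op": "send_rows", "data": {
  "steps": [
    [[0,0,0],[0,0,0],0.6],
    [[0,0,0],[0,0,0],0.4],
    [[0,0,0],[0,0,0],0.3],
    [[0,0,0],[0,0,0],0.3],
    [[0,0,0],[0,0,0],0.3],
    [[0,0,0],[0,0,0],0.3],
    [[0,0,0],[0,0,0],0.3],
    [[0,0,0],[0,0,0],0.3]
  ],
  "squeeze": 30
}}

```text
time: 5.28
tool_pos: [0.4312, 0.2948, 0.0139]
eef_rot: [0.663, 0.737, -0.085, 0.099]
force: [-0.9, 0.5, 6.1]
grip_width: 0.619
gripper_force: 30.8
```

Request:
{"op": "send_rows", "data": {
  "steps": [
    [[0,0,0],[-0.013,0,-0.048],0.3],
    [[0,0,0],[-0.026,0,-0.097],0.3],
    [[0,0,0],[-0.026,0,-0.097],0.3],
    [[0,0,0],[-0.026,0,-0.097],0.3],
    [[0,0,0],[-0.026,0,-0.097],0.3],
    [[0,0,0],[-0.013,0,-0.048],0.3],
    [[0,0,0],[0,0,0],0.3],
    [[0,0,0],[0,0,0],0.3]
  ]
}}

```text
time: 5.95
tool_pos: [0.4303, 0.2945, 0.1388]
eef_rot: [0.663, 0.737, -0.084, 0.099]
force: [-0.5, -0.4, -0.5]
grip_width: 0.614
gripper_force: 31.7
```

```bash
python3 -c "
from h import *
for z in (.15,.05,.028): go([.6562,-.1021+.0012,z],96.1,-15)"
```

```text
turn units [ 0.012 -0.002 -0.004] shift in turned tool axes [-1.6234  0.7302  0.3887] now [0.4303 0.2945 0.1388] grip 0.614 31.7 t 5.95
turn units [ 0.012 -0.002 -0.004] shift in turned tool axes [-1.5198  0.7302  0.7751] now [0.4303 0.2945 0.1388] grip 0.614 31.7 t 5.95
turn units [ 0.012 -0.002 -0.004] shift in turned tool axes [-1.497   0.7302  0.8601] now [0.4303 0.2945 0.1388] grip 0.614 31.7 t 5.95
```

Request:
{"op": "send_rows", "data": {
  "steps": [
    [[0,0,0],[-0.08,0.13,0.03],0.3],
    [[0,0,0],[-0.08,0.13,0.03],0.3],
    [[0,0,0],[-0.08,0.13,0.03],0.3],
    [[0,0,0],[-0.08,0.13,0.03],0.3],
    [[0,0,0],[-0.16,0.026,0.034],0.3],
    [[0,0,0],[-0.16,0.026,0.034],0.3],
    [[0,0,0],[-0.16,0.026,0.034],0.3],
    [[0,0,0],[-0.16,0.026,0.034],0.3],
    [[0,0,0],[-0.16,0.026,0.034],0.3],
    [[0,0,0],[-0.16,0.026,0.034],0.3],
    [[0,0,0],[-0.16,0.026,0.034],0.3],
    [[0,0,0],[-0.16,0.026,0.034],0.3]
  ]
}}

```text
time: 6.95
tool_pos: [0.6535, -0.0978, 0.1457]
eef_rot: [0.663, 0.737, -0.087, 0.097]
force: [1.3, 0.3, -0.1]
grip_width: 0.613
gripper_force: 31.8
```

Request:
{"op": "send_rows", "data": {
  "steps": [
    [[0,0,0],[-0.02,0,0.004],0.3],
    [[0,0,0],[0,0,0],0.3],
    [[0,0,0],[0,0,0],0.3],
    [[0,0,0],[0,0,0],0.3]
  ]
}}

```text
time: 7.28
tool_pos: [0.654, -0.0995, 0.1469]
eef_rot: [0.663, 0.737, -0.086, 0.097]
force: [0.1, 0.4, -0.3]
grip_width: 0.618
gripper_force: 31.8
```

```bash
python3 -c "
from h import *
im,d,p=grab('wrist'); cv2.imwrite('pics/w2.png',im[...,::-1])
for z in (.15,.05,.028): go([.6562,-.1021+.0012,z],96.1,-15)"
```

```text
turn units [ 0.006 -0.002  0.001] shift in turned tool axes [-0.0102  0.0069 -0.0083] now [ 0.6543 -0.0992  0.1473] grip 0.614 31.8 t 7.33
turn units [ 0.006 -0.002  0.001] shift in turned tool axes [0.0933 0.0069 0.3781] now [ 0.6543 -0.0992  0.1473] grip 0.614 31.8 t 7.33
turn units [ 0.006 -0.002  0.001] shift in turned tool axes [0.1161 0.0069 0.4631] now [ 0.6543 -0.0992  0.1473] grip 0.614 31.8 t 7.33
```

View pics/w2.png

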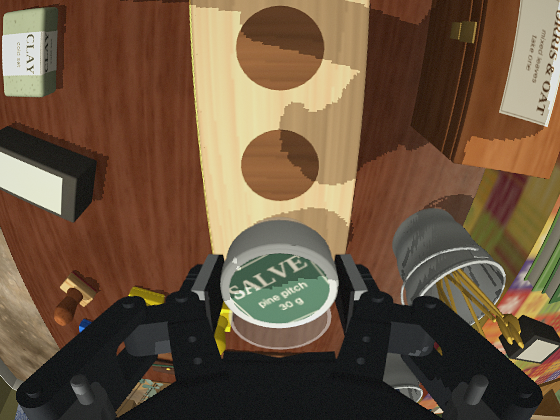

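The tin is held at (279,285), with marks b at (280,165) and c at (280,47) ahead. I check the tin's offset in the grip.

```bash
python3 -c "
from h import *
im,d,p=grab('wrist'); P,_,_=tool()
hsv=cv2.cvtColor(im,cv2.COLOR_RGB2HSV)
m=cv2.inRange(hsv,(60,60,30),(95,255,255)); m[:, :200]=0; m[:,360:]=0
n,l,s,c=cv2.connectedComponentsWithStats(cv2.morphologyEx(m,cv2.MORPH_CLOSE,np.ones((15,15))))
i=1+np.argmax(s[1:,4]);print(s[i]); bb=s[i]
print(ray('wrist',p,[bb[0]+bb[2]/2-.5,bb[1]+bb[3]/2-.5],P[2]+.007)-P, ray('wrist',p,c[i],P[2]+.007)-P)
# marks b,c
g=cv2.cvtColor(im,cv2.COLOR_RGB2GRAY)
for q in((280,165),(280,47)): print(ray('wrist',p,q,.012).round(4))
"
```

```text
[ 230  254   99   69 5168]
[[-0.00084593  0.00087394  0.007     ]] [[-0.00097155  0.00104058  0.007     ]]
[[ 0.6553 -0.1027  0.012 ]]
[[ 0.6451 -0.0089  0.012 ]]
```

Request:
{"op": "send_rows", "data": {
  "steps": [
    [[0,0,0],[0.013,0.005,0.06],0.3],
    [[0,0,0],[0.015,0.005,0.06],0.3],
    [[0,0,0],[0.015,0,0.06],0.3],
    [[0,0,0],[0.015,0,0.06],0.3],
    [[0,0,0],[0.015,0,0.06],0.3],
    [[0,0,0],[0.012,0,0.05],0.3],
    [[0,0,0],[0.01,0,0.04],0.3],
    [[0,0,0],[0.007,0,0.03],0.3],
    [[0,0,0],[0,0,0.02],0.3],
    [[0,0,0],[0,0,0.01],0.3],
    [[0,0,0],[0,0,0],0.3],
    [[0,0,0],[0,0,0],0.3]
  ]
}}

```text
time: 8.38
tool_pos: [0.6592, -0.1054, 0.0337]
eef_rot: [0.663, 0.737, -0.085, 0.099]
force: [-0.2, 0.2, 0.3]
grip_width: 0.613
gripper_force: 31.8
```

```bash
python3 -c "
from h import *
go([.6568,-.1034,.0265],96.1,-15)"
```

```text
turn units [ 0.011  0.    -0.004] shift in turned tool axes [ 0.016  -0.0088  0.0257] now [ 0.6592 -0.1054  0.0337] grip 0.613 31.8 t 8.38
```

Request:
{"op": "send_rows", "data": {
  "steps": [
    [[0.01,0,0],[0.008,-0.005,0.01],0.3],
    [[0,0,0],[0.008,-0.004,0.01],0.3],
    [[0,0,0],[0,0,0.006],0.3],
    [[0,0,0],[0,0,0],0.3],
    [[0,0,0],[0,0,0],0.3]
  ]
}}

```text
time: 8.8
tool_pos: [0.6563, -0.1031, 0.0262]
eef_rot: [0.663, 0.737, -0.087, 0.097]
force: [-0.7, 0.1, 1.0]
grip_width: 0.612
gripper_force: 31.9
```

```bash
python3 -c "
from h import *
go([.6568,-.1034,.0265],96.1,-15)"
```

```text
turn units [-0.    -0.    -0.003] shift in turned tool axes [-0.0018  0.0019 -0.001 ] now [ 0.6563 -0.1031  0.0262] grip 0.612 31.9 t 8.8
```

Request:
{"op": "send_rows", "data": {
  "steps": [
    [[0,0,0],[0,0,0],0.68],
    [[0,0,0],[0,0,0],0.75],
    [[0,0,0],[0,0,0],0.85],
    [[0,0,0],[0,0,0],0.9],
    [[0,0,0],[0,0,-0.05],0.9],
    [[0,0,0],[0,0,-0.1],0.9],
    [[0,0,0],[0,0,-0.15],0.9],
    [[0,0,0],[0,0,-0.15],0.9],
    [[0,0,0],[0,0,-0.1],1],
    [[0,0.22,0],[0,0,-0.05],1],
    [[0,0.22,0],[0,0,0],1],
    [[0,0.06,0],[0,0,0],1]
  ]
}}

```text
time: 9.8
tool_pos: [0.6545, -0.0658, 0.1749]
eef_rot: [0.669, 0.743, 0.003, 0.002]
force: [0.3, -0.2, -0.5]
grip_width: 1.0
gripper_force: 0.0
```

```bash
python3 -c "
from h import *
go([.4208,-.1186,.14],162.6);go([.4208,-.1186,.14],96.1)"
```

```text
turn units [ 0.015  0.004 -2.22 ] shift in turned tool axes [ 0.8289 -0.481   0.1397] now [ 0.6545 -0.0658  0.1749] grip 1.0 0.0 t 9.8
turn units [ 0.014 -0.004 -0.003] shift in turned tool axes [-0.1105 -0.9519  0.1397] now [ 0.6545 -0.0658  0.1749] grip 1.0 0.0 t 9.8
```

Request:
{"op": "send_rows", "data": {
  "steps": [
    [[0,0,0],[-0.016,-0.136,0.01],1],
    [[0,0,0],[-0.016,-0.136,0.01],1],
    [[0,0,0],[-0.016,-0.136,0.01],1],
    [[0,0,0],[-0.016,-0.136,0.01],1],
    [[0,0,0],[-0.016,-0.136,0.01],1],
    [[0,0,0],[-0.016,-0.136,0.01],1],
    [[0,0,0],[-0.016,-0.136,0.01],1],
    [[0,0,-0.222],[0,0,0],1],
    [[0,0,-0.222],[0,0,0],1],
    [[0,0,-0.222],[0,0,0],1],
    [[0,0,-0.222],[0,0,0],1],
    [[0,0,-0.222],[0,0,0],1]
  ]
}}

```text
time: 10.8
tool_pos: [0.4186, -0.1173, 0.1543]
eef_rot: [0.425, 0.905, 0.0, 0.001]
force: [-0.7, -0.6, 0.6]
grip_width: 1.002
gripper_force: 0.0
```

Request:
{"op": "send_rows", "data": {
  "steps": [
    [[0,0,-0.222],[0,0,0],1],
    [[0,0,-0.222],[0,0,0],1],
    [[0,0,-0.222],[0,0,0],1],
    [[0,0,-0.222],[0,0,0],1],
    [[0,0,-0.222],[0,0,0],1],
    [[0,0,0],[0,0,0],1],
    [[0,0,0],[0,0,0],1],
    [[0,0,0],[0,0,0],1]
  ]
}}

```text
time: 11.47
tool_pos: [0.4186, -0.1173, 0.1538]
eef_rot: [0.153, 0.988, -0.0, 0.0]
force: [-0.2, 0.4, -0.1]
grip_width: 0.997
gripper_force: 0.0
```

```bash
python3 -c "
from h import *
for n in ('wrist','top'):
  im,d,p=grab(n); cv2.imwrite('pics/'+n+'3.png',im[...,::-1])
go([.4208,-.1186,.022],162.5)"
```

```text
turn units [0.    0.001 0.   ] shift in turned tool axes [-0.0101 -0.0022  0.5263] now [ 0.4186 -0.1173  0.1536] grip 0.998 0.0 t 11.57
```

View pics/wrist3.png

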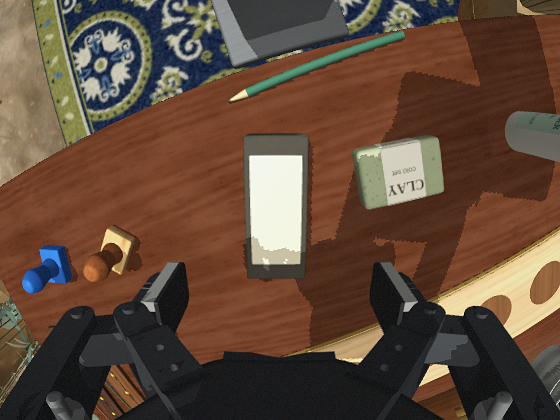

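The matches lie square to the jaws at (276,206), the soap is clear at (398,172) and the wood stamp is at (110,250).

Request:
{"op": "send_rows", "data": {
  "steps": [
    [[0,0,0],[-0.01,-0.002,0.06],0.9],
    [[0,0,0],[0,0,0.09],0.9],
    [[0,0,0],[0,0,0.1],0.9],
    [[0,0,0],[0,0,0.1],0.9],
    [[0,0,0],[0,0,0.1],0.9],
    [[0,0,0],[0,0,0.06],0.9],
    [[0,0,0],[0,0,0.016],0.9],
    [[0,0,0],[0,0,0],0.9],
    [[0,0,0],[0,0,0],0.7],
    [[0,0,0],[0,0,0],0.5],
    [[0,0,0],[0,0,0],0.3],
    [[0,0,0],[0,0,0],0.3]
  ]
}}

```text
time: 12.57
tool_pos: [0.4217, -0.1189, 0.023]
eef_rot: [0.151, 0.988, -0.0, 0.001]
force: [-0.0, 0.2, 3.7]
grip_width: 0.581
gripper_force: 31.9
```

Request:
{"op": "send_rows", "data": {
  "steps": [
    [[0,0,0],[0,0,0],0.3],
    [[0,0,0],[0,0,0],0.3],
    [[0,0,0],[0,0,0],0.3],
    [[0,0,0],[0,0,0],0.3]
  ]
}}

```text
time: 12.9
tool_pos: [0.4218, -0.1189, 0.0229]
eef_rot: [0.151, 0.988, -0.0, 0.001]
force: [-0.3, -0.4, 7.2]
grip_width: 0.582
gripper_force: 32.3
```

```bash
python3 -c "
from h import *
go([.4208,-.1186,.15]);go([.6459,-.0076,.15],186.1); go([.6459,-.0076,.15])"
```

```text
turn units [0. 0. 0.] shift in turned tool axes [ 2.600e-03  1.000e-04 -5.082e-01] now [ 0.4218 -0.1189  0.0229] grip 0.582 32.3 t 12.9
turn units [-0.001  0.005 -0.784] shift in turned tool axes [-0.9388  0.3475 -0.5082] now [ 0.4218 -0.1189  0.0229] grip 0.582 32.3 t 12.9
turn units [0. 0. 0.] shift in turned tool axes [-0.7237  0.6931 -0.5063] now [ 0.4218 -0.1189  0.0229] grip 0.582 32.3 t 12.9
```

Request:
{"op": "send_rows", "data": {
  "steps": [
    [[0,0,0],[0,0,-0.1],0.3],
    [[0,0,0],[0,0,-0.14],0.3],
    [[0,0,0],[0,0,-0.14],0.3],
    [[0,0,0],[0,0,-0.13],0.3],
    [[0,0,0],[-0.103,0.099,0],0.3],
    [[0,0,0],[-0.103,0.099,0],0.3],
    [[0,0,0],[-0.103,0.099,0],0.3],
    [[0,0,0],[-0.103,0.099,0],0.3],
    [[0,0,0],[-0.103,0.099,0],0.3],
    [[0,0,0],[-0.103,0.099,0],0.3],
    [[0,0,0],[-0.103,0.099,0],0.3],
    [[0,0,-0.196],[0,0,0],0.3]
  ]
}}

```text
time: 13.9
tool_pos: [0.6516, -0.0041, 0.1498]
eef_rot: [0.099, 0.995, 0.001, 0.004]
force: [1.5, -0.0, -0.2]
grip_width: 0.579
gripper_force: 31.6
```

Request:
{"op": "send_rows", "data": {
  "steps": [
    [[0,0,-0.196],[0,0,0],0.3],
    [[0,0,-0.196],[0,0,0],0.3],
    [[0,0,-0.196],[0,0,0],0.3],
    [[0,0,0],[0,0,0],0.3],
    [[0,0,0],[0,0,0],0.3],
    [[0,0,0],[0,0,0],0.3]
  ]
}}

```text
time: 14.4
tool_pos: [0.6443, -0.0072, 0.1495]
eef_rot: [-0.052, 0.999, 0.0, 0.0]
force: [0.5, 0.0, -0.1]
grip_width: 0.579
gripper_force: 31.6
```

```bash
python3 -c "
from h import *
im,d,p=grab('wrist'); cv2.imwrite('pics/w4.png',im[...,::-1])
P,_,_=tool(); W=world('wrist',d,p)-P
m=(d>0)&(abs(W[...,2]-.017)<.012)&(np.hypot(W[...,0],W[...,1])<.08)
g=cv2.cvtColor(im,cv2.COLOR_RGB2GRAY); mm=m&(g>120)
V,U=np.nonzero(mm); q=ray('wrist',p,np.c_[U,V],P[2]+.017)-P
print(mm.sum(),U.min(),U.max(),V.min(),V.max(),cv2.minAreaRect((q[:,:2]*1000).astype(np.float32)))
go([.6455,-.008,.034],186.1)"
```

```text
16691 196 362 149 356 ((-15.18313217163086, -2.5868606567382812), (92.16370391845703, 68.30303955078125), 6.003758907318115)
turn units [-0.     0.    -0.003] shift in turned tool axes [-0.0041 -0.0036  0.4619] now [ 0.6444 -0.0072  0.1495] grip 0.581 31.6 t 14.45
```

View pics/w4.png

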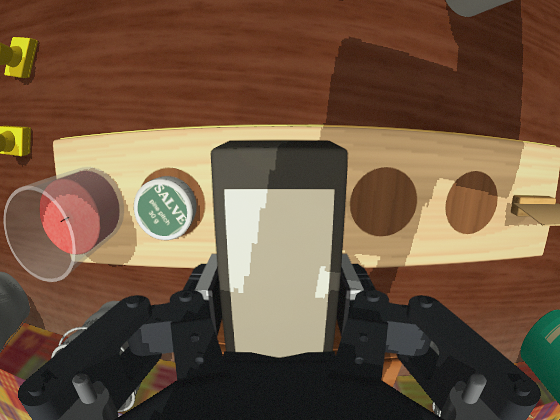

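The box is held at (280,265), with its near end at row 149. The tin sits on mark a at (168,207), with c at (383,200), d at (470,200) and the card to the right. I check the box's offset along its length.

```bash
python3 -c "
from h import *
p=env.camera_params('wrist'); P,R,_=tool()
for q in((280,149),(280,190)): print(R.inv().apply(ray('wrist',p,q,P[2]+.018)-P).round(4))
for q in((383,202),(471,202)): print(ray('wrist',p,q,.012).round(4))
print(ray('wrist',p,(168,207),.033).round(4))
"
```

```text
[[ 0.0612 -0.0008 -0.018 ]]
[[ 0.0466 -0.0007 -0.018 ]]
[[0.6342 0.0832 0.012 ]]
[[0.6237 0.1766 0.012 ]]
[[ 0.6521 -0.0994  0.033 ]]
```

Request:
{"op": "send_rows", "data": {
  "steps": [
    [[0,0,0],[-0.008,-0.003,0.06],0.3],
    [[0,0,0],[0,0,0.1],0.3],
    [[0,0,0],[0,0,0.1],0.3],
    [[0,0,0],[0,0,0.08],0.3],
    [[0,0,0],[0,0,0.06],0.3],
    [[0,0,0],[0,0,0.03],0.3],
    [[0,0,0],[0,0,0.02],0.3],
    [[0,0,0],[0,0,0],0.3],
    [[0,0,0],[0,0,0],0.3],
    [[0,0,0],[0,0,0],0.3]
  ]
}}

```text
time: 15.28
tool_pos: [0.6476, -0.0078, 0.0381]
eef_rot: [-0.053, 0.999, -0.0, 0.001]
force: [-0.0, -0.6, -0.5]
grip_width: 0.58
gripper_force: 31.7
```

```bash
python3 -c "
from h import *
go([.6468,-.008,.035],186.1)"
```

```text
turn units [-0.001  0.004  0.   ] shift in turned tool axes [ 0.0033 -0.0005  0.0122] now [ 0.6476 -0.0078  0.0381] grip 0.58 31.7 t 15.28
```

Request:
{"op": "send_rows", "data": {
  "steps": [
    [[0,0,0],[0.003,0,0.008],0.3],
    [[0,0,0],[0,0,0.005],0.3],
    [[0,0,0],[0,0,0],0.3],
    [[0,0,0],[0,0,0],0.3],
    [[0,0,0],[0,0,0],0.63],
    [[0,0,0],[0,0,0],0.7],
    [[0,0,0],[0,0,0],0.8],
    [[0,0,0],[0,0,-0.06],0.8],
    [[0,0,0],[0,0,-0.12],0.8],
    [[0,0,0],[0,0,-0.15],0.8],
    [[0,0,0],[0,0,-0.12],0.8],
    [[0,0,0],[0,0,-0.06],0.8]
  ]
}}

```text
time: 16.28
tool_pos: [0.648, -0.0079, 0.1653]
eef_rot: [-0.053, 0.999, -0.0, 0.003]
force: [0.4, 0.3, 0.5]
grip_width: 0.8
gripper_force: 0.0
```

```bash
python3 - <<'E'
from h import *
im,d,p=grab('wrist')
cv2.imwrite('pics/w5.png',im[...,::-1])
# stamp block yaw from top view
z=np.load("top0.npz");im=z["im"];p=env.camera_params("top")
cv2.imwrite('pics/stamp.png',cv2.resize(im[232:268,362:408][...,::-1],None,fx=12,fy=12,interpolation=cv2.INTER_CUBIC))
go([.4191,-.2864,.16]);
E
```

```text
turn units [0. 0. 0.] shift in turned tool axes [ 1.034  -1.0092  0.0212] now [ 0.6491 -0.0079  0.1673] grip 0.8 0.0 t 16.33
```

View pics/w5.png

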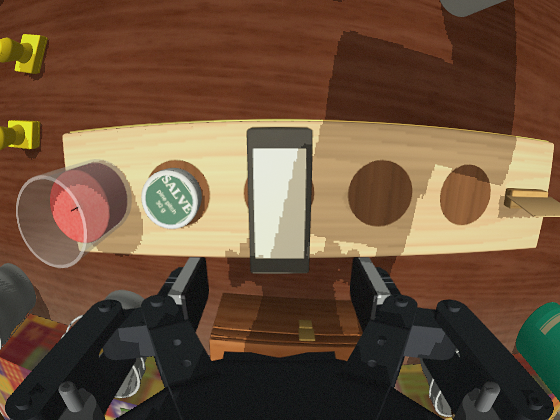

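View pics/stamp.png

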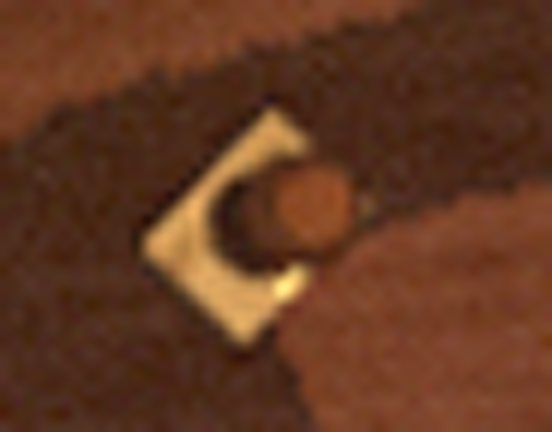

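Box is centred and square on b (280,200), tin on a (172,198). The stamp's block corners in the crop, (275,105), (145,248) and (240,345), put its 42 mm side at about −42°.

Request:
{"op": "send_rows", "data": {
  "steps": [
    [[0,0,0],[0.115,-0.112,0.002],0.8],
    [[0,0,0],[0.115,-0.112,0.002],0.8],
    [[0,0,0],[0.115,-0.112,0.002],0.8],
    [[0,0,0],[0.115,-0.112,0.002],0.8],
    [[0,0,0],[0.115,-0.112,0.002],0.8],
    [[0,0,0],[0.115,-0.112,0.002],0.8],
    [[0,0,0],[0.115,-0.112,0.002],0.8],
    [[0,0,0],[0.115,-0.112,0.002],0.8],
    [[0,0,0],[0.115,-0.112,0.002],0.8],
    [[0,0,0],[0,0,0],0.7],
    [[0,0,0],[0,0,0],0.7],
    [[0,0,0],[0,0,0],0.7]
  ]
}}

```text
time: 17.33
tool_pos: [0.4153, -0.2857, 0.1561]
eef_rot: [-0.053, 0.999, 0.001, -0.0]
force: [-0.0, -0.1, -1.2]
grip_width: 0.702
gripper_force: 0.0
```

```bash
python3 - <<'E'
from h import *
im,d,p=grab('wrist'); W=world('wrist',d,p)
# handle top points
m=(d>0)&(W[...,2]>.045)&(W[...,2]<.08)&(np.hypot(W[...,0]-.419,W[...,1]+.286)<.03)
V,U=np.nonzero(m); q=ray('wrist',p,np.c_[U,V],.062); print(m.sum(),q.mean(0),W[m].mean(0),cv2.minAreaRect((q[:,:2]*1000).astype(np.float32)),U.mean(),V.mean())
go([.4191,-.2864,.04],186.1)
E
```

```text
860 [ 0.41380179 -0.29204039  0.062     ] [ 0.41442567 -0.29201995  0.05977165] ((413.8204345703125, -291.9912109375), (24.333173751831055, 23.332134246826172), 6.100686073303223) 271.88488372093025 215.146511627907
turn units [ 0.002 -0.     0.001] shift in turned tool axes [-0.0128 -0.0062  0.4646] now [ 0.4157 -0.2852  0.1562] grip 0.699 0.0 t 17.38
```

```bash
python3 - <<'E'
from h import *
p=env.camera_params('top'); print("block",ray('top',p,(362+257.5/12-.5,232+225/12-.5),.016))
for n in('wrist','top'):
    im,d,p=grab(n); W=world(n,d,p)
    m=(d>0)&(W[...,2]>.062)&(W[...,2]<.08)&(np.hypot(W[...,0]-.416,W[...,1]+.289)<.03)
    V,U=np.nonzero(m); q=ray(n,p,np.c_[U,V],.065); print(n,m.sum(),q.mean(0),cv2.minAreaRect((q[:,:2]*1000).astype(np.float32)))
E
```

```text
block [[ 0.41853453 -0.2892584   0.016     ]]
wrist 386 [ 0.41639245 -0.29188669  0.065     ] ((416.59490966796875, -291.9684753417969), (16.891929626464844, 15.872442245483398), 74.7740478515625)
top 4 [ 0.41438848 -0.28799942  0.065     ] ((417.3737487792969, -288.1602783203125), (2.4310669898986816, 14.640028953552246), 86.9211654663086)
```

Request:
{"op": "send_rows", "data": {
  "steps": [
    [[0,0,0],[-0.005,-0.02,0.05],0.7],
    [[0,0,0],[0,0,0.09],0.7],
    [[0,0,0],[0,0,0.1],0.7],
    [[0,0,0],[0,0,0.1],0.7],
    [[0,0,0],[0,0,0.08],0.7],
    [[0,0,0],[0,0,0.045],0.7],
    [[0,0,0],[0,0,0],0.6],
    [[0,0,0],[0,0,0],0.4],
    [[0,0,0],[0,0,0],0.3],
    [[0,0,0],[0,0,0],0.2],
    [[0,0,0],[0,0,0],0.1],
    [[0,0,0],[0,0,0],0.1]
  ]
}}

```text
time: 18.48
tool_pos: [0.4178, -0.2911, 0.0412]
eef_rot: [-0.053, 0.999, -0.001, 0.001]
force: [0.3, 0.4, -0.7]
grip_width: 0.277
gripper_force: 29.4
```

Request:
{"op": "send_rows", "data": {
  "steps": [
    [[0,0,0],[0,0,0],0.1],
    [[0,0,0],[0,0,0],0.1],
    [[0,0,0],[0,0,0],0.1],
    [[0,0,0],[0,0,0],0.1]
  ]
}}

```text
time: 18.82
tool_pos: [0.4177, -0.291, 0.0411]
eef_rot: [-0.053, 0.999, -0.0, 0.001]
force: [-0.1, 1.4, 6.3]
grip_width: 0.281
gripper_force: 29.9
```

```bash
python3 -c "
from h import *
go([.4178,-.29,.16]);go([.6358,.0871,.16])"
```

```text
turn units [0. 0. 0.] shift in turned tool axes [-0.0014  0.0037 -0.4757] now [ 0.4177 -0.291   0.0411] grip 0.281 29.9 t 18.82
turn units [0. 0. 0.] shift in turned tool axes [-1.0289  1.4108 -0.4757] now [ 0.4177 -0.291   0.0411] grip 0.281 29.9 t 18.82
```

Request:
{"op": "send_rows", "data": {
  "steps": [
    [[0,0,0],[0,0,-0.08],0.1],
    [[0,0,0],[0,0,-0.14],0.1],
    [[0,0,0],[0,0,-0.14],0.1],
    [[0,0,0],[0,0,-0.12],0.1],
    [[0,0,0],[-0.093,0.128,0],0.1],
    [[0,0,0],[-0.093,0.128,0],0.1],
    [[0,0,0],[-0.093,0.128,0],0.1],
    [[0,0,0],[-0.093,0.128,0],0.1],
    [[0,0,0],[-0.093,0.128,0],0.1],
    [[0,0,0],[-0.093,0.128,0],0.1],
    [[0,0,0],[-0.093,0.128,0],0.1],
    [[0,0,0],[-0.093,0.128,0],0.1]
  ]
}}

```text
time: 19.82
tool_pos: [0.5752, -0.0147, 0.1601]
eef_rot: [-0.053, 0.999, -0.0, -0.0]
force: [0.7, -0.4, -0.5]
grip_width: 0.275
gripper_force: 29.8
```

Request:
{"op": "send_rows", "data": {
  "steps": [
    [[0,0,0],[-0.093,0.128,0],0.1],
    [[0,0,0],[-0.093,0.128,0],0.1],
    [[0,0,0],[-0.093,0.128,0],0.1],
    [[0,0,0.23],[0,0,0],0.1],
    [[0,0,0.23],[0,0,0],0.1],
    [[0,0,0.23],[0,0,0],0.1],
    [[0,0,0.23],[0,0,0],0.1],
    [[0,0,0.23],[0,0,0],0.1],
    [[0,0,0.23],[0,0,0],0.1],
    [[0,0,0],[0,0,0],0.1],
    [[0,0,0],[0,0,0],0.1],
    [[0,0,0],[0,0,0],0.1]
  ]
}}

```text
time: 20.82
tool_pos: [0.6338, 0.0864, 0.1601]
eef_rot: [0.302, 0.953, -0.0, -0.0]
force: [-0.3, -0.5, -0.8]
grip_width: 0.278
gripper_force: 29.9
```

```bash
python3 -c "
from h import *
im,d,p=grab('wrist'); cv2.imwrite('pics/w6.png',im[...,::-1])
go([.6358,.0871,.054])"
```

```text
turn units [0. 0. 0.] shift in turned tool axes [-0.0047  0.0068  0.4248] now [0.6339 0.0864 0.1602] grip 0.279 29.9 t 20.87
```

View pics/w6.png

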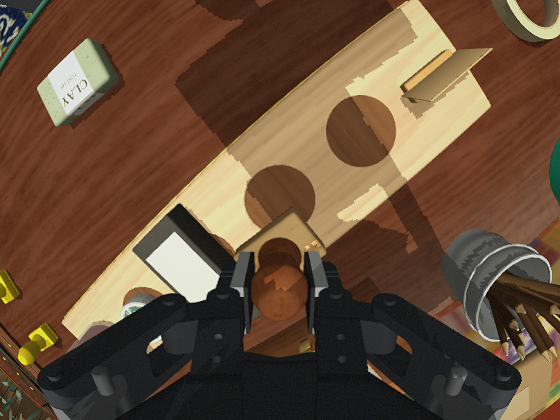

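The stamp is upright and nearly square to the row, handle at (278,290), with mark c behind it at (280,200) and d at (361,131).

Request:
{"op": "send_rows", "data": {
  "steps": [
    [[0,0,0],[-0.005,0.007,0.06],0.1],
    [[0,0,0],[0,0,0.09],0.1],
    [[0,0,0],[0,0,0.1],0.1],
    [[0,0,0],[0,0,0.08],0.1],
    [[0,0,0],[0,0,0.05],0.1],
    [[0,0,0],[0,0,0.03],0.1],
    [[0,0,0],[0,0,0.01],0.1],
    [[0,0,0],[0,0,0],0.1],
    [[0,0,0],[0,0,0],0.1],
    [[0,0,0],[0,0,0],0.1]
  ]
}}

```text
time: 21.7
tool_pos: [0.637, 0.0873, 0.0565]
eef_rot: [0.303, 0.953, 0.0, 0.001]
force: [-0.2, 0.5, -0.2]
grip_width: 0.276
gripper_force: 29.9
```

```bash
python3 -c "
from h import *
go([.6358,.0871,.053])"
```

```text
turn units [0. 0. 0.] shift in turned tool axes [ 0.0035 -0.0036  0.0141] now [0.637  0.0873 0.0565] grip 0.276 29.9 t 21.7
```

Request:
{"op": "send_rows", "data": {
  "steps": [
    [[0,0,0],[0.003,-0.003,0.008],0.1],
    [[0,0,0],[0,0,0.006],0.1],
    [[0,0,0],[0,0,0],0.1],
    [[0,0,0],[0,0,0],0.1],
    [[0,0,0],[0,0,0],0.32],
    [[0,0,0],[0,0,0],0.45],
    [[0,0,0],[0,0,0],0.6],
    [[0,0,0],[0,0,-0.05],0.6],
    [[0,0,0],[0,0,-0.12],0.6],
    [[0,0,0],[0,0,-0.15],0.6],
    [[0,0,0],[0,0,-0.16],0.6],
    [[0,0,0],[0,0,-0.16],0.6]
  ]
}}

```text
time: 22.7
tool_pos: [0.6342, 0.087, 0.2125]
eef_rot: [0.303, 0.953, -0.0, -0.001]
force: [0.5, 0.7, -0.3]
grip_width: 0.603
gripper_force: 0.0
```

Request:
{"op": "send_rows", "data": {
  "steps": [
    [[0,0,0],[0,0,-0.16],0.6],
    [[0,0,0],[0,0,-0.06],0.6],
    [[0,0,0],[0,0,0],0.6],
    [[0,0,0],[0,0,0],0.6]
  ]
}}

```text
time: 23.03
tool_pos: [0.6353, 0.0871, 0.2678]
eef_rot: [0.303, 0.953, 0.0, 0.001]
force: [0.6, -0.0, 0.4]
grip_width: 0.6
gripper_force: 0.0
```

```bash
python3 - <<'E'
from h import *
p=env.camera_params('top');z=np.load("top0.npz");im=z["im"];d=z["d"];w=z["w"]
cv2.imwrite('pics/bot.png',cv2.resize(im[228:264,188:228][...,::-1],None,fx=12,fy=12,interpolation=cv2.INTER_CUBIC))
go([.42,.149,.26],170)
go([.42,.149,.26])
n='wrist'
im,d,p=grab(n); W=world(n,d,p); cv2.imwrite('pics/w7.png',im[...,::-1])
for c,h in(((.6358,.0871),.066),((.6562,-.1021),.033)):
    m=(d>0)&(W[...,2]>h-.008)&(W[...,2]<h+.02)&(np.hypot(W[...,0]-c[0],W[...,1]-c[1])<.04)
    print(c,m.sum(),W[m].mean(0).round(4))
E
```

```text
turn units [ 0.002  0.004 -0.843] shift in turned tool axes [0.8912 0.0945 0.0312] now [0.6353 0.0871 0.2678] grip 0.6 0.0 t 23.03
turn units [0. 0. 0.] shift in turned tool axes [ 0.8463 -0.2952  0.0293] now [0.6353 0.0871 0.2678] grip 0.6 0.0 t 23.03
(0.6358, 0.0871) 452 [0.6329 0.0872 0.0719]
(0.6562, -0.1021) 1035 [ 0.6532 -0.1037  0.0319]
```

View pics/bot.png

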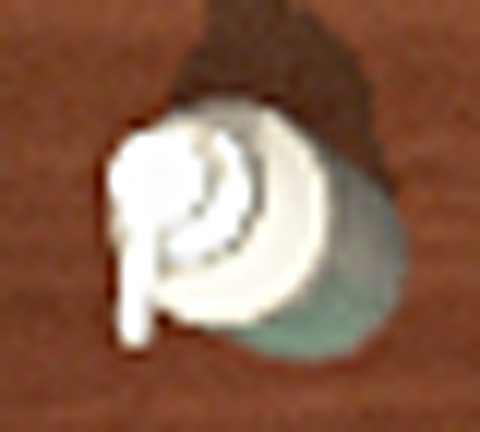

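View pics/w7.png

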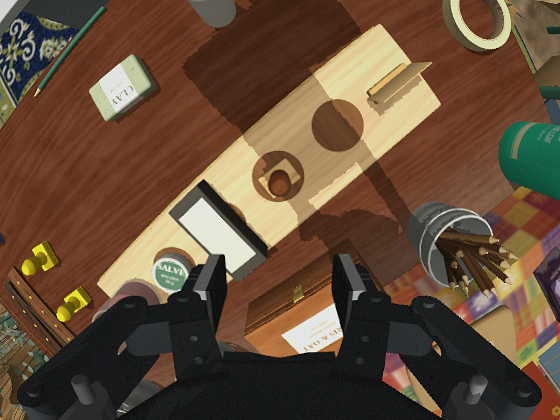

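The bottle crop shows the collar at (160,178) and the nozzle tip at (132,338), so the nozzle yaw is about 170°. The wrist view shows tin, box and stamp on their marks.

```bash
python3 - <<'E'
from h import *
p=env.camera_params('top')
c=ray('top',p,(200.83,242.33),.167)[0]; n=ray('top',p,(198.5,255.7),.163)[0]
print(c,n,np.degrees(np.arctan2(*(n-c)[1::-1])), np.linalg.norm(n-c))
print("body",ray('top',p,(188+220/12-.5,228+212/12-.5),.127))
go([*c[:2],.22],170)
E
```

```text
[0.42437973 0.1477678  0.167     ] [0.39540994 0.15266358 0.163     ] 170.4078776625726 0.029651598555242152
body [[0.42203022 0.14422399 0.127     ]]
turn units [-0.001 -0.002 -0.843] shift in turned tool axes [0.869  0.0936 0.1837] now [0.6343 0.087  0.2659] grip 0.601 0.0 t 23.08
```

Request:
{"op": "send_rows", "data": {
  "steps": [
    [[0,0,-0.21],[0,0,0],0.6],
    [[0,0,-0.21],[0,0,0],0.6],
    [[0,0,-0.21],[0,0,0],0.6],
    [[0,0,-0.21],[0,0,0],0.6],
    [[0,0,0],[0.14,0.015,0],0.6],
    [[0,0,0],[0.14,0.015,0],0.6],
    [[0,0,0],[0.14,0.015,0],0.6],
    [[0,0,0],[0.14,0.015,0],0.6],
    [[0,0,0],[0.14,0.015,0],0.6],
    [[0,0,0],[0.14,0.015,0],0.6],
    [[0,0,0],[0,0,0],0.6],
    [[0,0,0],[0,0,0],0.6]
  ]
}}

```text
time: 24.08
tool_pos: [0.4289, 0.1459, 0.2648]
eef_rot: [0.087, 0.996, -0.001, -0.002]
force: [1.1, -0.3, 0.2]
grip_width: 0.6
gripper_force: 0.0
```

```bash
python3 - <<'E'
from h import *
n='wrist'
im,d,p=grab(n); W=world(n,d,p); cv2.imwrite('pics/w8.png',im[...,::-1])
m=(d>0)&(W[...,2]>.155)&(W[...,2]<.185)&(np.hypot(W[...,0]-.42,W[...,1]-.149)<.05)
print(m.sum(),W[m].mean(0),cv2.minAreaRect((W[m][:,:2]*1000).astype(np.float32)))
go([.423,.149,.22],170)
E
```

```text
687 [0.41807828 0.14740479 0.16431489] ((414.7366027832031, 147.8712158203125), (17.168941497802734, 38.194793701171875), 81.20060729980469)
turn units [-0.002 -0.004 -0.001] shift in turned tool axes [0.0338 0.0068 0.1813] now [0.431  0.1459 0.2653] grip 0.601 0.0 t 24.13
```

View pics/w8.png

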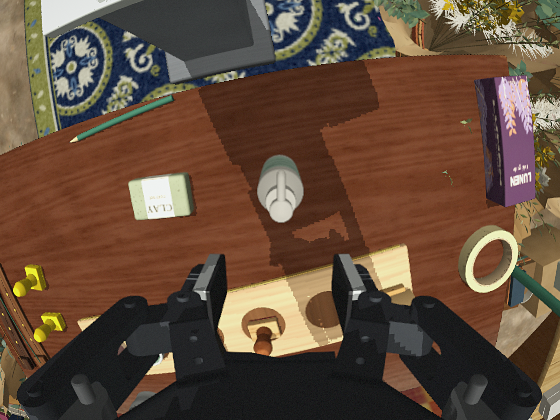

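Bottle at (280,195), nozzle pointing up-image along x_tool as planned. Descending.

Request:
{"op": "send_rows", "data": {
  "steps": [
    [[0,0,0],[0.014,0,0.04],0.55],
    [[0,0,0],[0.014,0,0.08],0.55],
    [[0,0,0],[0,0,0.08],0.55],
    [[0,0,0],[0,0,0.05],0.55],
    [[0,0,0],[0,0,0],0.55],
    [[0,0,0],[0,0,0],0.55],
    [[0,0,0],[0,0,0],0.55]
  ]
}}

```text
time: 24.72
tool_pos: [0.4266, 0.1471, 0.2044]
eef_rot: [0.088, 0.996, 0.0, 0.0]
force: [-0.7, 0.0, -0.6]
grip_width: 0.552
gripper_force: 0.0
```

```bash
python3 - <<'E'
from h import *
n='wrist'
im,d,p=grab(n); W=world(n,d,p)
m=(d>0)&(W[...,2]>.155)&(W[...,2]<.185)&(np.hypot(W[...,0]-.42,W[...,1]-.149)<.04)
print(m.sum(),W[m].mean(0),cv2.minAreaRect((W[m][:,:2]*1000).astype(np.float32)))
go([.424,.1468,.153],170)
E
```

```text
1191 [0.41771854 0.14747274 0.16418511] ((414.80828857421875, 148.17813110351562), (17.242158889770508, 38.57433319091797), 78.7902603149414)
turn units [ 0.001  0.002 -0.004] shift in turned tool axes [ 0.0104 -0.0034  0.2073] now [0.4267 0.1472 0.2048] grip 0.549 0.0 t 24.77
```

Request:
{"op": "send_rows", "data": {
  "steps": [
    [[0,0,0],[0.005,-0.002,0.04],0.55],
    [[0,0,0],[0.005,0,0.05],0.55],
    [[0,0,0],[0,0,0.05],0.55],
    [[0,0,0],[0,0,0.04],0.55],
    [[0,0,0],[0,0,0.025],0.55],
    [[0,0,0],[0,0,0],0.55],
    [[0,0,0],[0,0,0],0.55],
    [[0,0,0],[0,0,0],0.4],
    [[0,0,0],[0,0,0],0.3],
    [[0,0,0],[0,0,0],0.2],
    [[0,0,0],[0,0,0],0.1],
    [[0,0,0],[0,0,0],0]
  ],
  "squeeze": 40
}}

```text
time: 25.77
tool_pos: [0.4234, 0.1473, 0.1538]
eef_rot: [0.088, 0.996, 0.0, 0.001]
force: [-0.6, 0.8, 5.3]
grip_width: 0.187
gripper_force: 39.0
```

Request:
{"op": "send_rows", "data": {
  "steps": [
    [[0,0,0],[0,0,0],0],
    [[0,0,0],[0,0,0],0],
    [[0,0,0],[0,0,0],0],
    [[0,0,0],[0,0,0],0]
  ]
}}

```text
time: 26.1
tool_pos: [0.4235, 0.1473, 0.1538]
eef_rot: [0.088, 0.996, 0.0, 0.001]
force: [-0.5, 1.0, 6.0]
grip_width: 0.193
gripper_force: 39.1
```

```bash
python3 -c "
from h import *
go([.6256,.1819,.22],170)"
```

```text
turn units [ 0.002  0.003 -0.003] shift in turned tool axes [-0.7721  0.2766 -0.2647] now [0.4235 0.1473 0.1538] grip 0.193 39.1 t 26.1
```

Request:
{"op": "send_rows", "data": {
  "steps": [
    [[0,0,0],[0,0,-0.01],0],
    [[0,0,0],[0,0,-0.02],0],
    [[0,0,0],[0,0,-0.03],0],
    [[0,0,0],[0,0,-0.04],0],
    [[0,0,0],[0,0,-0.04],0],
    [[0,0,0],[0,0,-0.04],0],
    [[0,0,0],[0,0,-0.04],0],
    [[0,0,0],[0,0,-0.025],0],
    [[0,0,0],[0,0,-0.015],0],
    [[0,0,0],[0,0,-0.005],0],
    [[0,0,0],[-0.006,0.002,0],0],
    [[0,0,0],[-0.012,0.004,0],0]
  ]
}}

```text
time: 27.1
tool_pos: [0.4268, 0.1477, 0.2189]
eef_rot: [0.088, 0.996, -0.0, -0.001]
force: [0.1, -0.3, -1.2]
grip_width: 0.186
gripper_force: 39.0
```

Request:
{"op": "send_rows", "data": {
  "steps": [
    [[0,0,0],[-0.018,0.006,0],0],
    [[0,0,0],[-0.024,0.009,0],0],
    [[0,0,0],[-0.03,0.011,0],0],
    [[0,0,0],[-0.036,0.013,0],0],
    [[0,0,0],[-0.042,0.015,0],0],
    [[0,0,0],[-0.042,0.015,0],0],
    [[0,0,0],[-0.042,0.015,0],0],
    [[0,0,0],[-0.042,0.015,0],0],
    [[0,0,0],[-0.042,0.015,0],0],
    [[0,0,0],[-0.042,0.015,0],0],
    [[0,0,0],[-0.042,0.015,0],0],
    [[0,0,0],[-0.042,0.015,0],0]
  ]
}}

```text
time: 28.1
tool_pos: [0.5448, 0.1677, 0.2193]
eef_rot: [0.088, 0.996, -0.0, -0.0]
force: [0.7, -0.1, -2.1]
grip_width: 0.19
gripper_force: 39.0
```

Request:
{"op": "send_rows", "data": {
  "steps": [
    [[0,0,0],[-0.042,0.015,0],0],
    [[0,0,0],[-0.042,0.015,0],0],
    [[0,0,0],[-0.042,0.015,0],0],
    [[0,0,0],[-0.042,0.015,0],0],
    [[0,0,0],[-0.036,0.013,0],0],
    [[0,0,0],[-0.03,0.011,0],0],
    [[0,0,0],[-0.024,0.009,0],0],
    [[0,0,0],[-0.018,0.006,0],0],
    [[0,0,0],[-0.012,0.004,0],0],
    [[0,0,0],[-0.006,0.002,0],0],
    [[0,0,0],[0,0,0],0],
    [[0,0,0],[0,0,0],0]
  ]
}}

```text
time: 29.1
tool_pos: [0.6202, 0.1805, 0.2193]
eef_rot: [0.088, 0.996, -0.0, -0.0]
force: [-0.3, -0.7, -1.2]
grip_width: 0.191
gripper_force: 39.0
```

Request:
{"op": "send_rows", "data": {
  "steps": [
    [[0,0,-0.02],[0,0,0],0],
    [[0,0,-0.04],[0,0,0],0],
    [[0,0,-0.06],[0,0,0],0],
    [[0,0,-0.07],[0,0,0],0],
    [[0,0,-0.08],[0,0,0],0],
    [[0,0,-0.08],[0,0,0],0],
    [[0,0,-0.07],[0,0,0],0],
    [[0,0,-0.06],[0,0,0],0],
    [[0,0,-0.04],[0,0,0],0],
    [[0,0,-0.02],[0,0,0],0],
    [[0,0,0],[0,0,0],0],
    [[0,0,0],[0,0,0],0]
  ]
}}

```text
time: 30.1
tool_pos: [0.6205, 0.1805, 0.2194]
eef_rot: [-0.053, 0.999, -0.0, 0.0]
force: [0.2, -0.2, -1.2]
grip_width: 0.189
gripper_force: 39.0
```

```bash
python3 - <<'E'
from h import *
im,d,p=grab('wrist'); cv2.imwrite('pics/w9.png',im[...,::-1])
im,d,p=grab('side'); cv2.imwrite('pics/s9.png',cv2.resize(im[100:300,180:400][...,::-1],None,fx=3,fy=3))
go([.6256,.1819,.166],186.1)
E
```

```text
turn units [-0.  0.  0.] shift in turned tool axes [-0.0206  0.0034  0.2134] now [0.6206 0.1805 0.2193] grip 0.183 39.0 t 30.2
```

View pics/s9.png

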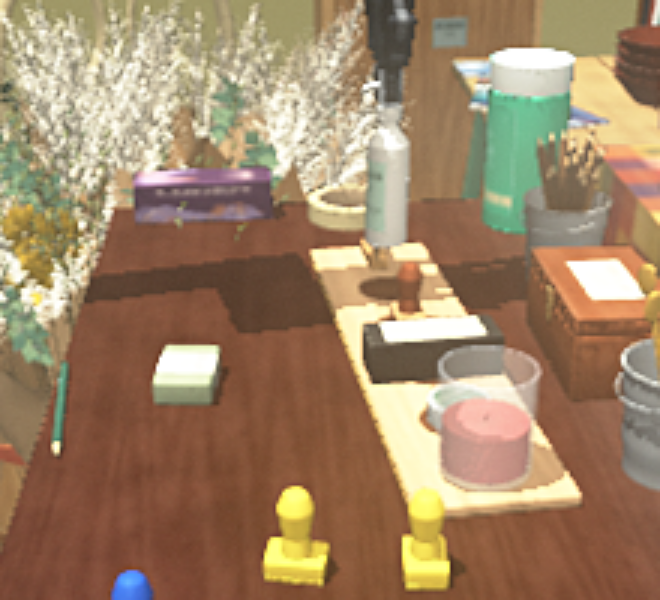

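The side view shows the bottle hanging upright at (388,175), with stamp, box and tin in order behind the candle.

Request:
{"op": "send_rows", "data": {
  "steps": [
    [[0,0,0],[-0.004,0.001,0.01],0],
    [[0,0,0],[-0.006,0.001,0.02],0],
    [[0,0,0],[-0.006,0.001,0.03],0],
    [[0,0,0],[-0.004,0,0.035],0],
    [[0,0,0],[0,0,0.035],0],
    [[0,0,0],[0,0,0.03],0],
    [[0,0,0],[0,0,0.02],0],
    [[0,0,0],[0,0,0.01],0],
    [[0,0,0],[0,0,0.005],0],
    [[0,0,0],[0,0,0],0],
    [[0,0,0],[0,0,0],0],
    [[0,0,0],[0,0,0],0]
  ]
}}

```text
time: 31.2
tool_pos: [0.6259, 0.1819, 0.1711]
eef_rot: [-0.053, 0.999, 0.0, 0.001]
force: [-0.3, 0.4, -1.0]
grip_width: 0.186
gripper_force: 39.0
```

```bash
python3 - <<'E'
from h import *
im,d,p=grab('wrist'); cv2.imwrite('pics/w10.png',im[...,::-1])
go([.6256,.1819,.1655],186.1)
E
```

```text
turn units [0.    0.002 0.001] shift in turned tool axes [0.001  0.0002 0.0228] now [0.6259 0.1819 0.1712] grip 0.185 39.0 t 31.25
```

View pics/w10.png

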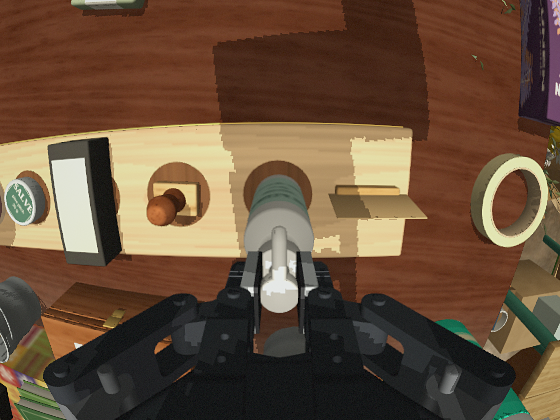

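Bottle over d (278,195 mark, partly covered), stamp centred on c (178,197). Now the last 5 mm down and the release.

Request:
{"op": "send_rows", "data": {
  "steps": [
    [[0,0,0],[0,0,0.008],0],
    [[0,0,0],[0,0,0.008],0],
    [[0,0,0],[0,0,0.006],0],
    [[0,0,0],[0,0,0.002],0],
    [[0,0,0],[0,0,0],0],
    [[0,0,0],[0,0,0],0],
    [[0,0,0],[0,0,0],0]
  ]
}}

```text
time: 31.83
tool_pos: [0.6264, 0.182, 0.1659]
eef_rot: [-0.053, 0.999, 0.0, 0.001]
force: [-1.1, -0.6, 5.9]
grip_width: 0.186
gripper_force: 39.5
```

Request:
{"op": "send_rows", "data": {
  "steps": [
    [[0,0,0],[0,0,0],0.22],
    [[0,0,0],[0,0,0],0.26],
    [[0,0,0],[0,0,0],0.32],
    [[0,0,0],[0,0,0],0.4],
    [[0,0,0],[0,0,0],0.5],
    [[0,0,0],[0,0,0],0.5],
    [[0,0,0],[0,0,-0.04],0.5],
    [[0,0,0],[0,0,-0.08],0.5],
    [[0,0,0],[0,0,-0.12],0.5],
    [[0,0,0],[0,0,-0.12],0.5],
    [[0,0,0],[0,0,-0.06],0.5],
    [[0,0,0],[0,0,0],0.5]
  ]
}}

```text
time: 32.83
tool_pos: [0.6281, 0.1824, 0.2756]
eef_rot: [-0.053, 0.999, 0.001, 0.005]
force: [0.2, -0.2, 0.1]
grip_width: 0.498
gripper_force: 0.0
```

Request:
{"op": "send_rows", "data": {
  "steps": [
    [[0,0,0],[0.16,0,0],0.5],
    [[0,0,0],[0.16,0,0],0.5],
    [[0,0,0],[0.16,0,0],0.5],
    [[0,0,0],[0.16,0,0],0.5],
    [[0,0,0],[0,0,0],0.5],
    [[0,0,0],[0,0,0],0.5]
  ]
}}

```text
time: 33.33
tool_pos: [0.463, 0.1642, 0.2691]
eef_rot: [-0.054, 0.999, -0.0, -0.001]
force: [0.5, 0.9, 0.5]
grip_width: 0.505
gripper_force: 0.0
```

```bash
python3 - <<'E'
from m import *
im,d,p=grab('top'); cv2.imwrite('pics/t11.png',cv2.resize(im[120:270,140:440][...,::-1],None,fx=2.6,fy=2.6)); W=world('top',d,p)
comps(W,d,.021,roi=(.54,.75,-.14,.225))
E
```

```text
[272. 163.] 915 zt 0.0571 topmean [ 0.6449 -0.0062] rect [646.9  -6.3] [120.7  49.8] 6.2
[196. 164.] 502 zt 0.1804 topmean [0.6225 0.1825] rect [618.9 184.5] [15.8 34.1] 82.2
[309. 159.] 326 zt 0.0377 topmean [ 0.6568 -0.1028] rect [ 656.7 -102.6] [51.1 52. ] 25.0
[236. 167.] 213 zt 0.0796 topmean [0.6356 0.0891] rect [635.3  89.6] [15.7 18.3] 90.0
```

View pics/t11.png

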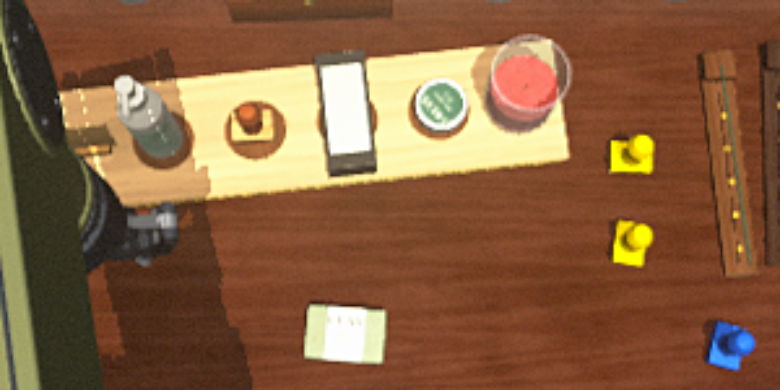

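All four are upright and centred to about 2 mm. In the crop, the bottle is at (150,120), stamp (250,122), box (345,112) and tin (440,105); the soap is untouched.

```bash
python3 -c "
from station import env
print(env.finish_job())"
```

```text
the job is handed in; nothing more can be done
None
```

I handed the job in at about 33 s of the 120 s limit. The lotion bottle stands on d next to the price card, then the stamp on c, the match box square to the row on b and the balm tin on a at the candle. The last top-camera measurement put them about 2–3 mm or less from their marks; the soap was not moved, and the gripper is open and clear of everything.

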